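# Shade the detector row and store the check

### The arm

A 6-joint arm with a two-finger parallel gripper is mounted at the origin on the work surface. World frame = base frame: x ahead of the robot, y to its left, z up, the work surface at z = 0. Lengths are in m, angles in rad, forces in N, time in s.
With the tool pointing down it reaches from about 0.35 to 0.85 m from the base axis. Payload 8.1 kg.
Tool frame: the origin (TCP) lies at the centre of the arm's flange, where the gripper is bolted on; the fingertips stand 186 mm ahead of it and the grasp point (between the pads) lies 167 mm ahead of it (robot.grasp_offset is the distance from the TCP to the grasp point, in m); z points along the fingers, y is the line along which they close (so a half turn about z gives the same grasp; the last joint's range is limited). The gripper opens to 93 mm and grips with 3 to 60 N. Pads are 15 mm wide; open, the fingers measure 128 mm over their backs; the gripper's body (75 mm by 188 mm) begins 65 mm behind the grasp point.
Start: joints at [1.257, 0.13, 1.488, -0, 1.523, -0.085], TCP at [0.136, 0.584, 0.405] pointing down, gripper open.
Joint ranges: [-2.96, 2.96], [-0.89, 2.26], [0.02, 2.5], [-1.34, 4.48], [0, 2.73], [-2.66, 2.66]. Speed limits (rad/s): [2.39, 2.39, 2.79, 3.14, 3.14, 3.14].

### API

Orientations are given as a rotation vector (axis times angle).
In Python, from plant import robot gives the robot as it stands.
- The arm moves only by the tool drive_tool, never from a script. Its argument "moves" is one flat list of numbers, 7 for each row, row after row: the finger opening in mm, from 0 to 93, then the shift along the tool's x, y, z in mm, then the turn, a rotation vector about the tool's x, y, z in degrees. A call has 1 to 8 rows; each row shifts and turns the commanded pose from where the row before left it, along the tool's axes as they then stand; what a row does not reach is not made up. A row lasts 1/10 s, in which the tool goes at most 50 mm and 8.59 degrees, less where a joint would pass 70% of its speed; a pose out of reach is approached as far as the arm can. A call is refused whole if a number of a shift passes 50 or a number of a turn 8.59, either way. A call with a gripper value outside its range is refused whole. The fingers move at their own pace and stop on an object; "grip_force" is the grip in N (left out, the last holds). Time passes only in rows, so rows that do not move let the fingers close. It gives the time, the measured TCP pose, the force, the opening and the grip force at its end, in the units of the state.
- robot.read_state(): the state, without advancing time (a new reading comes with each control period).
- robot.read_camera(name): name is "scene" or "top" or "wrist"; returns a dict with "color" (400x640x3 uint8, red, green, blue), "depth" (400x640 float32, m along the optical axis (not along the pixel's ray), 0 where there is no reading), "mtx" (3x3 intrinsics, pixels), "R" (3x3) and "t" (3): a world point X has camera coordinates R X + t. Camera axes: x right, y down, z forward; pixel columns grow to the right and rows downward; lengths in m; the calibration is good to about 2 mm. A picture is of the moment at which its call begins.
- robot.close_job(): hands the job in; it is judged then, once.
The state is a dict: "t": time; "q": joint angles; "dq": joint speeds; "joint_torque": joint torques, N m; "tool_pos": TCP position; "orientation": TCP orientation; "force": force on the tool from outside, world axes, zero at the start; "wrist_torque": the same for the moment, N m; "opening": finger opening in m; "gripper_force": force on a finger pad.
Only numpy, scipy, OpenCV 4.12 (cv2) and the standard library are available. Lean on these libraries where they do the work, as an engineer would, in place of code of your own. Each camera call takes 0.05 s, during which the arm holds its last target. There are 200 camera calls.

### The job

Check the row of five light detectors by shading each in turn: starting with the one at the lamp's end and working towards the grey readout box, pass the fingertips low along the row, about 10 mm above the glass windows all the way, pausing for about half a second over the middle of each window and touching none. Then press the key on top of the readout box fully down to store the check, gently, and let it go. Leave the detectors and everything else standing where they are, and pick nothing up.

Things in the scene. Friction and masses are not known exactly. Their poses are not given: they have to be found in the camera images.
- head1: one of five identical upward-facing light detectors, 60 mm tall, 42 mm across at the foot: a silver foot, a thin stem and a black round head 40 mm across whose flat top, 60 mm above its foot, carries a round pale glass window 30 mm across. It stands loose on the dark plate. Origin: centre of its underside, z up. They stand in a crooked row, 62 to 77 mm apart from centre to centre; head1 is at the robot's left (+y) end of the row, head5 at its right (-y) end
- head2: detector number 2 of the row counted from the robot's left; like head1
- head3: detector number 3 of the row counted from the robot's left; like head1
- head4: detector number 4 of the row counted from the robot's left; like head1
- head5: detector number 5 of the row counted from the robot's left; like head1
- plate: fixed dark metal breadboard with a grid of holes, 160 x 340 mm, 12 mm thick, on which the detectors stand; origin: centre of its underside, y along its length and roughly along the row
- readout: fixed grey box, 120 (x) x 90 (y) x 60 mm tall, with a flat display and one round key on top; it stands beyond one end of the row, left or right. Origin: centre of its underside
- store_top (a point): middle of the top of the readout's only key, the store key: a round grey push button 24 mm across in a black housing, facing up. It goes 6 mm straight down against a spring (4 N when fully down), then meets a hard stop, and springs back when let go
- store (a joint): travel of the store key in m: 0 up, 0.006 fully down
- lamp: fixed white lamp box, 130 (x) x 90 (y) x 110 mm tall, with a steel gooseneck 16 mm thick that reaches up to 148 mm high and 240 mm from the box's middle towards +x; it stands beyond the end of the row opposite to the readout. Origin: centre of its underside
- iris_post: bystander on the plate: small black post with a round iris on top, 28 mm across, 80 mm tall; origin: centre of its underside
- lens_tube: bystander on the plate: short black lens tube standing upright, 29 mm across, 41 mm tall; origin: centre of its underside
- clamp_fork: bystander on the plate: flat aluminium clamp 20 x 50 mm, 15 mm tall with its bolt; origin: centre of its underside
- driver: bystander: screwdriver 160 mm long lying on the table beyond the plate; origin: within it, at its underside
- optic_box: bystander: small cardboard box 50 x 50 x 26 mm beyond the plate; origin: centre of its underside
- spare_post: bystander: upright steel post 25 mm across, 75 mm tall, beyond the plate; origin: centre of its underside
Not all that is in view belongs to the job. Leave any purple look-alike of the head1 alone.

How it is judged:
On the way, in this order (a step that is already met when the one before it is completed fails the run):
1. the fingertips pause low over the window of the first detector, counted from the lamp's end (((not (world y of readout above 0 m) and (horizontal distance between the grasp point and head1 below 0.015 m and z of the grasp point in the frame of head1 below 0.105 m)) or (world y of readout above 0 m and (horizontal distance between the grasp point and head5 below 0.015 m and z of the grasp point in the frame of head5 below 0.105 m)))), for 0.3 s.
2. the fingertips pass low along the row from the first detector to the second (((not (world y of readout above 0 m) and (horizontal distance between the grasp point and head1 below 0.046 m and horizontal distance between the grasp point and head2 below 0.046 m and z of the grasp point in the frame of head1 below 0.105 m)) or (world y of readout above 0 m and (horizontal distance between the grasp point and head5 below 0.046 m and horizontal distance between the grasp point and head4 below 0.046 m and z of the grasp point in the frame of head5 below 0.105 m)))), for 0.04 s.
3. the fingertips pause low over the window of the second detector, counted from the lamp's end (((not (world y of readout above 0 m) and (horizontal distance between the grasp point and head2 below 0.015 m and z of the grasp point in the frame of head2 below 0.105 m)) or (world y of readout above 0 m and (horizontal distance between the grasp point and head4 below 0.015 m and z of the grasp point in the frame of head4 below 0.105 m)))), for 0.3 s.
4. the fingertips pass low along the row from the second detector to the third (((not (world y of readout above 0 m) and (horizontal distance between the grasp point and head2 below 0.046 m and horizontal distance between the grasp point and head3 below 0.046 m and z of the grasp point in the frame of head2 below 0.105 m)) or (world y of readout above 0 m and (horizontal distance between the grasp point and head4 below 0.046 m and horizontal distance between the grasp point and head3 below 0.046 m and z of the grasp point in the frame of head4 below 0.105 m)))), for 0.04 s.
5. the fingertips pause low over the window of the third detector, counted from the lamp's end (((not (world y of readout above 0 m) and (horizontal distance between the grasp point and head3 below 0.015 m and z of the grasp point in the frame of head3 below 0.105 m)) or (world y of readout above 0 m and (horizontal distance between the grasp point and head3 below 0.015 m and z of the grasp point in the frame of head3 below 0.105 m)))), for 0.3 s.
6. the fingertips pass low along the row from the third detector to the fourth (((not (world y of readout above 0 m) and (horizontal distance between the grasp point and head3 below 0.046 m and horizontal distance between the grasp point and head4 below 0.046 m and z of the grasp point in the frame of head3 below 0.105 m)) or (world y of readout above 0 m and (horizontal distance between the grasp point and head3 below 0.046 m and horizontal distance between the grasp point and head2 below 0.046 m and z of the grasp point in the frame of head3 below 0.105 m)))), for 0.04 s.
7. the fingertips pause low over the window of the fourth detector, counted from the lamp's end (((not (world y of readout above 0 m) and (horizontal distance between the grasp point and head4 below 0.015 m and z of the grasp point in the frame of head4 below 0.105 m)) or (world y of readout above 0 m and (horizontal distance between the grasp point and head2 below 0.015 m and z of the grasp point in the frame of head2 below 0.105 m)))), for 0.3 s.
8. the fingertips pass low along the row from the fourth detector to the fifth (((not (world y of readout above 0 m) and (horizontal distance between the grasp point and head4 below 0.046 m and horizontal distance between the grasp point and head5 below 0.046 m and z of the grasp point in the frame of head4 below 0.105 m)) or (world y of readout above 0 m and (horizontal distance between the grasp point and head2 below 0.046 m and horizontal distance between the grasp point and head1 below 0.046 m and z of the grasp point in the frame of head2 below 0.105 m)))), for 0.04 s.
9. the fingertips pause low over the window of the fifth detector, counted from the lamp's end (((not (world y of readout above 0 m) and (horizontal distance between the grasp point and head5 below 0.015 m and z of the grasp point in the frame of head5 below 0.105 m)) or (world y of readout above 0 m and (horizontal distance between the grasp point and head1 below 0.015 m and z of the grasp point in the frame of head1 below 0.105 m)))), for 0.3 s.
10. the store key is pressed down (value of joint store above 0.0045 m), for 0.05 s.
At the end, for the whole second after the job is handed in: The five windows were shaded in order (fingertips within 15 mm of the middle and 25 mm above, 0.3 s each, low in between), then the key was pressed 4.5 mm or more and is up again (under 1.5 mm); detectors upright, at rest, within 5 mm of their starts, other loose things within 20 mm (value of joint store below 0.0015 m and distance of each of head1, head2, head3, head4, head5 from where it was at the start of the episode below 0.005 m and angle between each of head1, head2, head3, head4, head5's own z axis and vertical below 0.1 rad and linear speed of each of head1, head2, head3, head4, head5 below 0.02 m/s and distance of each of iris_post, lens_tube, clamp_fork, driver, optic_box, spare_post from where it was at the start of the episode below 0.02 m); the robot touches nothing.
It fails at once if a detector is touched by the fingers or arm (contact force between any of the fingers, the arm and head1 above 0.5 N or contact force between any of the fingers, the arm and head2 above 0.5 N or contact force between any of the fingers, the arm and head3 above 0.5 N or contact force between any of the fingers, the arm and head4 above 0.5 N or contact force between any of the fingers, the arm and head5 above 0.5 N).
It fails at once if a detector is shifted, tipped or lifted (more than 5 mm) (distance of any of head1, head2, head3, head4, head5 from where it was at the start of the episode above 0.005 m).
It fails at once if another loose thing is shifted or lifted (more than 20 mm) (distance of any of iris_post, lens_tube, clamp_fork, driver, optic_box, spare_post from where it was at the start of the episode above 0.02 m).
It fails at once if the readout or its key is struck hard (over 35 N) (contact force between the fingers and readout above 35 N).
It also fails if it takes over 59 s, if anything falls off the work surface, if the arm or the gripper's body presses on something with over 40 N, if the wrist force passes 120 N, or if a joint passes its speed limit or range.

## Working session

There is one attempt and no reset: what is moved stays moved. The work goes in short steps, Python scripts to look and compute and a tool call to move; the robot and the scene stay as the last step left them, time stands still between calls to the robot, and variables do not carry over. Pictures are saved under pics/ and viewed, at most 10 in all, crops included, and the job is handed in when it is done.

Besides the shell and the picture viewer there is one more tool, called as name(argument=value, ...), one argument or row to a line, values as JSON. drive_tool: Moves the arm, as the interface text tells. Its arguments: {"type":"object","properties":{"moves":{"type":"array","items":{"type":"number"}},"grip_force":{"type":"number"}},"required":["moves"]}

```bash
mkdir -p pics; python3 - <<'E'
from plant import robot
import cv2,numpy as np
s=robot.read_state();print({k:np.round(s[k],3) for k in('t','tool_pos','orientation','opening','force')})
for n in('top','scene'):
    c=robot.read_camera(n);cv2.imwrite(f'pics/{n}0.png',c['color'][:,:,::-1]);np.savez(f'{n}0.npz',**c)
    print(n,np.round(c['R'],3).tolist(),c['t'],c['mtx'].tolist())
E
```

```text
{'t': np.float64(0.0), 'tool_pos': array([0.136, 0.584, 0.404]), 'orientation': array([-3.590e-01, -3.121e+00,  3.000e-03]), 'opening': np.float64(0.093), 'force': array([-0.316,  0.66 , -0.055])}
top [[0.045, -0.999, -0.003], [-0.979, -0.044, -0.199], [0.199, 0.012, -0.98]] [-0.02116625  0.57778082  1.1078149 ] [[403.44635825051483, 0.0, 318.46615228892824], [0.0, 403.44635825051483, 208.01516520362605], [0.0, 0.0, 1.0]]
scene [[0.604, 0.797, 0.02], [0.448, -0.319, -0.835], [-0.659, 0.514, -0.549]] [-0.37220203 -0.18345829  1.32684076] [[417.89047060200915, 0.0, 317.4073298347332], [0.0, 417.89047060200915, 204.45680198027534], [0.0, 0.0, 1.0]]
```

View pics/top0.png

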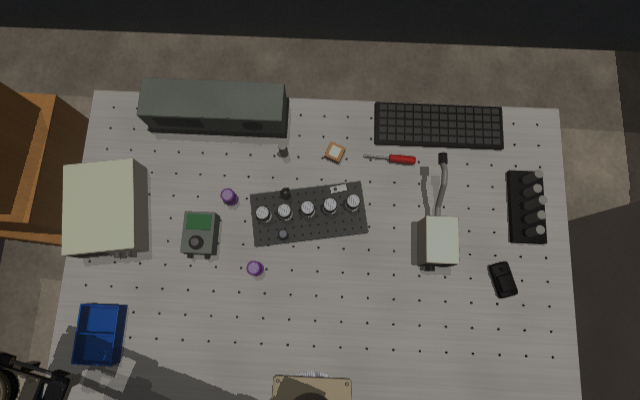

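View pics/scene0.png

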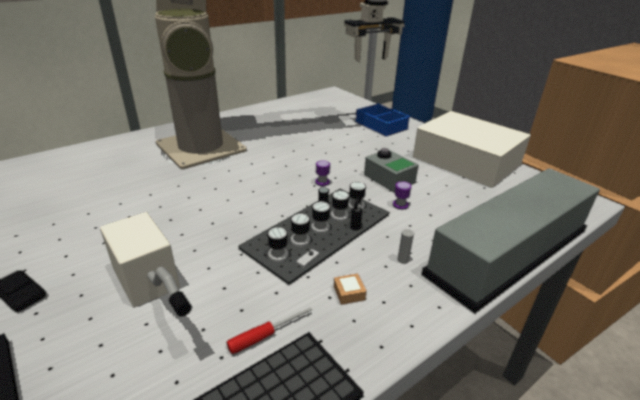

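Top view: lamp at (440,240) is at the right (-y), the readout with its key at (197,241) is at the left (+y). So the order is head5 (353,202) → head4 (330,205) → head3 (307,208) → head2 (284,211) → head1 (262,213). The purple look-alikes at (229,197) and (255,268) are not part of it. The iris post at (285,193) stands near head2. Next I measure and take an enlarged crop.

```bash
cat > h.py <<'E'
import numpy as np
def onplane(c,u,v,z):
    d=np.array(c['R']).T@np.linalg.inv(c['mtx'])@[u,v,1]; o=-np.array(c['R']).T@c['t']
    return o+d*(z-o[2])/d[2]
def cloud(c):
    h,w=c['depth'].shape;u,v=np.meshgrid(np.arange(w),np.arange(h));z=c['depth']
    p=np.stack([u,v,np.ones_like(u)],-1)@np.linalg.inv(c['mtx']).T*z[...,None]
    return (p-c['t'])@c['R']
def proj(c,X):
    p=c['mtx']@(c['R']@np.array(X)+c['t']);return p[:2]/p[2]
E
python3 - <<'E'
import cv2,numpy as np
from h import *
t=dict(np.load('top0.npz'));s=dict(np.load('scene0.npz'))
def blobs(c,roi,z,thr):
    x0,y0,x1,y1=roi;g=c['color'][y0:y1,x0:x1].min(2)
    P=cloud(c)[y0:y1,x0:x1]
    m=((g>thr)&(abs(P[...,2]-.072)<.012)).astype(np.uint8)
    n,l,st,ce=cv2.connectedComponentsWithStats(m)
    for i in range(1,n):
        if st[i,4]>15:
            k=l==i;u,v=ce[i]+[x0,y0];print(np.round([u,v],1),st[i,4],'plane',np.round(onplane(c,u,v,z),4),'cloud',np.round(np.median(P[k],0),4))
print('top');blobs(t,(245,180,370,250),.072,120)
print('scene');blobs(s,(240,170,400,280),.072,120)
for nm,c,r in(('top',t,(175,170,375,280)),('scene',s,(230,130,430,280))):
    x0,y0,x1,y1=r;cv2.imwrite(f'pics/{nm}crop.png',cv2.resize(c['color'][y0:y1,x0:x1,::-1],None,fx=4,fy=4,interpolation=cv2.INTER_CUBIC))
P=cloud(t)
for u,v in((197,241),(196,243),(198,240),(200,222),(285,193),(283,235),(229,196),(255,267)):print(u,v,np.round(P[v,u],4))
E
```

```text
top
[353.2 200.3] 98 plane [ 0.6023 -0.0936  0.072 ] cloud [ 0.6025 -0.0933  0.0716]
[329.8 203.9] 100 plane [ 0.5886 -0.0271  0.072 ] cloud [ 0.5884 -0.0275  0.0721]
[306.9 206.8] 100 plane [0.5773 0.0377 0.072 ] cloud [0.5771 0.0375 0.072 ]
[283.8 209.8] 101 plane [0.5658 0.1033 0.072 ] cloud [0.5656 0.1034 0.0719]
[261.6 212. ] 102 plane [0.5564 0.166  0.072 ] cloud [0.5563 0.1658 0.0726]
scene
[357.7 185.1] 96 plane [0.5574 0.164  0.072 ] cloud [0.5561 0.1649 0.0713]
[340.4 194.6] 101 plane [0.5663 0.1027 0.072 ] cloud [0.5654 0.1032 0.0716]
[320.6 206. ] 120 plane [0.5776 0.0361 0.072 ] cloud [0.5772 0.0362 0.0715]
[299.9 218.3] 135 plane [ 0.5896 -0.0284  0.072 ] cloud [ 0.589  -0.0276  0.0715]
[276.9 232.3] 157 plane [ 0.6024 -0.0941  0.072 ] cloud [ 0.6016 -0.0936  0.0714]
197 241 [0.4647 0.3388 0.0804]
196 243 [0.4587 0.3402 0.083 ]
198 240 [0.4677 0.3365 0.0796]
200 222 [0.5218 0.3426 0.0591]
285 193 [ 0.3466 -0.0091  1.2005]
283 235 [0.4961 0.103  0.0512]
229 196 [0.6016 0.2658 0.0606]
255 267 [0.4013 0.175  0.0591]
```

View pics/topcrop.png

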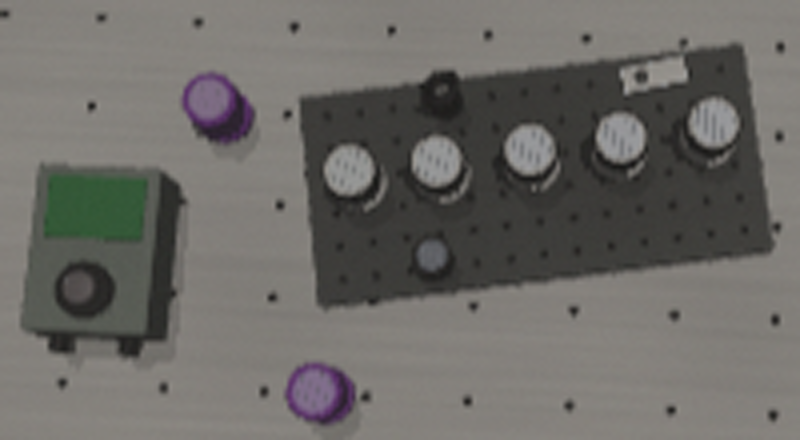

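View pics/scenecrop.png

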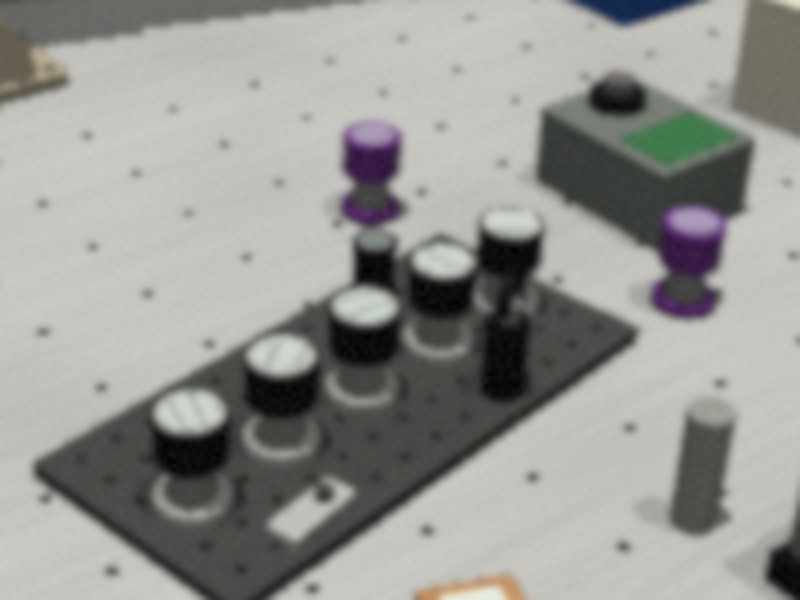

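The crops confirm the five black-and-white heads and the readout key at crop (82,287), i.e. full (195.5,241.7). The iris post is at crop (440,95), ahead (+x) of head2. Next: align the tool with the world axes and close the fingers, while refining the key and iris positions.

```bash
python3 - <<'E'
import cv2,numpy as np
from h import *
from scipy.spatial.transform import Rotation as Ro
from plant import robot
s=robot.read_state();R=Ro.from_rotvec(s['orientation']);W=Ro.from_matrix(np.diag([-1,1,-1]))
print('turn',np.degrees((R.inv()*W).as_rotvec()))
t=dict(np.load('top0.npz'));sc=dict(np.load('scene0.npz'))
print('iris',onplane(t,285.3,193,.092),onplane(sc,230+505/4,130+310/4,.085))
for n,c in(('top',t),('scene',sc)):
    P=cloud(c);k=(P[...,2]>.066)&(P[...,2]<.1)&(abs(P[...,0]-.46)<.035)&(abs(P[...,1]-.34)<.035)
    v,u=np.nonzero(k);print(n,k.sum(),'mean',P[k].mean(0),'max',np.sort(P[k][:,2])[-8:].round(4))
    q=P[k];hi=q[q[:,2]>.079];print(len(hi),hi.mean(0),hi.min(0),hi.max(0),[q[:,i].min() for i in(0,1)],[q[:,i].max() for i in(0,1)])
print(onplane(t,195.5,241.7,.082),onplane(sc,230+618/4,130+85/4,.082))
E
```

```text
turn [ -0.092518    -0.02010208 -13.10887506]
iris [0.61032583 0.10000638 0.092     ] [0.64224223 0.08288348 0.085     ]
top 160 mean [0.4613971  0.34458073 0.07487572] max [0.0831 0.0832 0.0835 0.084  0.0843 0.0845 0.0848 0.0851]
46 [0.46281817 0.34562536 0.08187507] [0.45271599 0.33415529 0.07931392] [0.47271932 0.35584947 0.08509107] [np.float64(0.44272623596006566), np.float64(0.32253032852916313)] [np.float64(0.48701664415092755), np.float64(0.36561951008730437)]
scene 100 mean [0.46822015 0.34108507 0.0734839 ] max [0.0813 0.0813 0.0815 0.0816 0.0817 0.082  0.0821 0.0826]
23 [0.46549803 0.34504904 0.08064857] [0.45346326 0.33574943 0.07909915] [0.47575041 0.357279   0.08262695] [np.float64(0.44366792829276214), np.float64(0.3258559318614109)] [np.float64(0.48452754316778185), np.float64(0.36599237514194966)]
[0.46239098 0.34225738 0.082     ] [0.47647898 0.33334178 0.082     ]
```

drive_tool(
  moves=[0,0,0,0,0,0,-6.5,0,0,0,0,0,0,-6.5,0,0,0,0,0,0,0],
  grip_force=3,
)

```text
t: 0.4
tool_pos: [0.136, 0.5843, 0.4041]
orientation: [-0.0, -3.141, 0.002]
force: [0.5, 0.2, -0.3]
opening: 0.0738
gripper_force: 0.0
```

drive_tool(
  moves=[0,-27,-40,0,0,0,0,0,-27,-40,0,0,0,0,0,-27,-40,0,0,0,0,0,-27,-40,0,0,0,0,0,-27,-40,0,0,0,0,0,-27,-40,0,0,0,0,0,-27,-40,0,0,0,0,0,-27,-40,0,0,0,0],
)

```text
t: 1.2
tool_pos: [0.352, 0.2622, 0.4047]
orientation: [0.009, 3.141, 0.0]
force: [-0.7, 0.0, -0.1]
opening: 0.0098
gripper_force: 0.0
```

drive_tool(
  moves=[0,-27,-40,0,0,0,0,0,-27,-40,0,0,0,0,0,-27,-40,0,0,0,0,0,-27,-40,0,0,0,0,0,-27,-40,0,0,0,0,0,-27,-40,0,0,0,0,0,-27,-40,0,0,0,0,0,-27,-40,0,0,0,0],
)

```text
t: 2.0
tool_pos: [0.5676, -0.0584, 0.4045]
orientation: [-0.009, -3.142, -0.0]
force: [-0.1, 0.3, 0.2]
opening: 0.0004
gripper_force: 0.0
```

drive_tool(
  moves=[0,-20,-30,0,0,0,0,0,0,0,0,0,0,0,0,0,0,0,0,0,0],
)

```text
t: 2.3
tool_pos: [0.5868, -0.0872, 0.4039]
orientation: [-0.01, -3.14, -0.001]
force: [-0.1, -0.4, -0.6]
opening: 0.0006
gripper_force: 0.0
```

drive_tool(
  moves=[0,-15,-6,10,0,0,0,0,0,0,40,0,0,0,0,0,0,40,0,0,0,0,0,0,24,0,0,0,0,0,0,0,0,0,0,0,0,0,0,0,0,0],
)

```text
t: 2.9
tool_pos: [0.6016, -0.0914, 0.2914]
orientation: [-0.003, -3.141, -0.0]
force: [0.1, 0.4, 0.4]
opening: 0.0006
gripper_force: 0.0
```

```bash
python3 - <<'E'
from plant import robot
import cv2,numpy as np
from h import *
c=robot.read_camera('scene')
P=cloud(c);k=(abs(P[...,0]-.602)<.04)&(abs(P[...,1]+.0936)<.04)&(P[...,2]>.082)&(P[...,2]<.14)
q=P[k];print('lowest',np.sort(q[:,2])[:10].round(4));a=q[q[:,2]<.12];print(a.mean(0),a.min(0),a.max(0))
cv2.imwrite('pics/scene1.png',cv2.resize(c['color'][130:280,200:400,::-1],None,fx=4,fy=4,interpolation=cv2.INTER_CUBIC))
E
```

```text
lowest [0.1031 0.1041 0.1044 0.1045 0.1046 0.1056 0.106  0.1064 0.1064 0.1068]
[ 0.60988564 -0.0914094   0.11349065] [ 0.59421987 -0.1057941   0.10314071] [ 0.61346946 -0.07562044  0.11984043]
```

View pics/scene1.png

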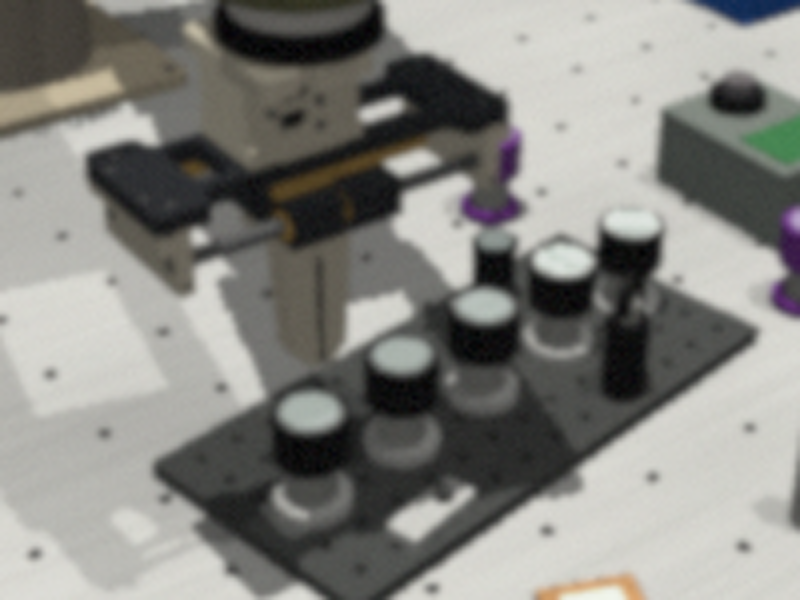

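The fingertips hang at crop (318,355), just above head5's window, and all five heads are undisturbed. Descending to about 11 mm clearance and starting the sweep.

drive_tool(
  moves=[0,0,-1,14,0,0,0,0,0,0,7,0,0,0,0,0,0,0,0,0,0,0,0,0,0,0,0,0,0,0,0,0,0,0,0,0,0,0,0,0,0,0,0,0,0,0,0,0,0,0,0,0,0,0,0],
)

```text
invalid input at $.moves: expected a multiple of 7 numbers
```

drive_tool(
  moves=[0,0,-1,14,0,0,0,0,0,0,7,0,0,0,0,0,0,0,0,0,0,0,0,0,0,0,0,0,0,0,0,0,0,0,0,0,0,0,0,0,0,0,0,0,0,0,0,0,0,0,0,0,0,0,0,0],
)

```text
t: 3.75
tool_pos: [0.6018, -0.0935, 0.2699]
orientation: [0.003, 3.141, -0.0]
force: [-0.0, 0.5, 0.2]
opening: 0.0008
gripper_force: 0.0
```

drive_tool(
  moves=[0,3,16,1,0,0,0,0,3,16,0,0,0,0,0,3,17,0,0,0,0,0,4,17,0,0,0,0,0,0,0,0,0,0,0,0,0,0,0,0,0,0,0,0,0,0,0,0,0,0,0,0,0,0,0,0],
)

```text
t: 4.55
tool_pos: [0.589, -0.028, 0.2688]
orientation: [0.004, 3.141, -0.0]
force: [-0.2, -0.6, -0.2]
opening: 0.0007
gripper_force: 0.0
```

drive_tool(
  moves=[0,0,0,0,0,0,0,0,0,0,0,0,0,0],
)

```text
t: 4.75
tool_pos: [0.5889, -0.028, 0.2687]
orientation: [-0.004, -3.141, 0.0]
force: [-0.7, -0.0, 0.5]
opening: 0.0005
gripper_force: 0.0
```

drive_tool(
  moves=[0,3,16,0,0,0,0,0,3,16,0,0,0,0,0,3,16,0,0,0,0,0,3,17,0,0,0,0,0,0,0,0,0,0,0,0,0,0,0,0,0,0,0,0,0,0,0,0,0,0,0,0,0,0,0,0],
)

```text
t: 5.55
tool_pos: [0.5771, 0.0371, 0.2688]
orientation: [0.004, 3.141, -0.0]
force: [-0.6, 0.2, -0.3]
opening: 0.0006
gripper_force: 0.0
```

drive_tool(
  moves=[0,0,0,0,0,0,0,0,0,0,0,0,0,0],
)

```text
t: 5.75
tool_pos: [0.5771, 0.0371, 0.2687]
orientation: [-0.004, -3.142, 0.0]
force: [-0.1, 0.8, 0.5]
opening: 0.0004
gripper_force: 0.0
```

drive_tool(
  moves=[0,4,16,0,0,0,0,0,4,16,0,0,0,0,0,3,17,0,0,0,0,0,2,17,0,0,0,0,0,0,0,0,0,0,0,0,0,0,0,0,0,0,0,0,0,0,0,0,0,0,0,0,0,0,0,0],
)

```text
t: 6.55
tool_pos: [0.5643, 0.1031, 0.2688]
orientation: [0.004, 3.142, -0.0]
force: [-0.4, -0.0, 0.9]
opening: 0.0003
gripper_force: 0.0
```

drive_tool(
  moves=[0,0,0,0,0,0,0,0,0,0,0,0,0,0],
)

```text
t: 6.75
tool_pos: [0.5642, 0.1031, 0.2687]
orientation: [-0.004, -3.142, 0.0]
force: [0.5, 0.8, -0.1]
opening: 0.0001
gripper_force: 0.0
```

drive_tool(
  moves=[0,1,15,0,0,0,0,0,2,15,0,0,0,0,0,2,16,0,0,0,0,0,2,16,0,0,0,0,0,0,0,0,0,0,0,0,0,0,0,0,0,0,0,0,0,0,0,0,0,0,0,0,0,0,0,0],
)

```text
t: 7.55
tool_pos: [0.5574, 0.1651, 0.2687]
orientation: [-0.004, -3.142, 0.0]
force: [-0.2, 0.1, -0.0]
opening: 0.0005
gripper_force: 0.0
```

drive_tool(
  moves=[0,0,0,0,0,0,0,0,0,0,0,0,0,0],
)

```text
t: 7.75
tool_pos: [0.5574, 0.1652, 0.2687]
orientation: [0.004, 3.142, 0.0]
force: [0.3, 0.3, 0.3]
opening: 0.0001
gripper_force: 0.0
```

All five are shaded. Now lifting and moving over the key.

drive_tool(
  moves=[0,0,0,-25,0,0,0,0,0,0,-25,0,0,0,0,19,36,0,0,0,0,0,19,36,0,0,0,0,0,19,36,0,0,0,0,0,19,36,0,0,0,0,0,18,36,0,0,0,0,0,0,0,0,0,0,0],
)

```text
t: 8.55
tool_pos: [0.4614, 0.3492, 0.3188]
orientation: [0.003, -3.141, -0.002]
force: [0.3, -0.5, -0.2]
opening: 0.0002
gripper_force: 0.0
```

drive_tool(
  moves=[0,0,0,20,0,0,0,0,0,0,14,0,0,0,0,0,0,0,0,0,0,0,0,0,0,0,0,0],
)

```text
t: 8.95
tool_pos: [0.4638, 0.345, 0.2843]
orientation: [-0.005, -3.14, 0.001]
force: [0.1, -0.3, 0.3]
opening: 0.0006
gripper_force: 0.0
```

```bash
python3 - <<'E'
from plant import robot
import cv2,numpy as np
c=robot.read_camera('scene')
cv2.imwrite('pics/scene2.png',cv2.resize(c['color'][90:240,280:480,::-1],None,fx=4,fy=4,interpolation=cv2.INTER_CUBIC))
s=robot.read_state();print(s['tool_pos'],s['force'])
E
```

```text
[0.46407018 0.34524898 0.28505252] [-0.07560399 -0.16916587 -0.3736186 ]
```

View pics/scene2.png

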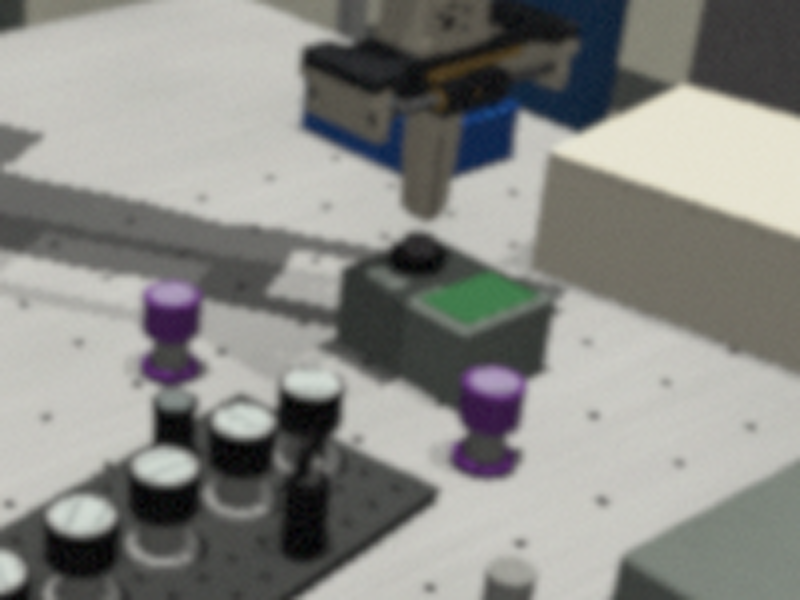

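The fingertips at crop (425,215) are centred over the key at (418,240), a little above it. Descending in small steps.

drive_tool(
  moves=[0,1,0,5,0,0,0,0,0,0,4,0,0,0,0,0,0,3,0,0,0,0,0,0,2,0,0,0,0,0,0,2,0,0,0,0,0,0,0,0,0,0],
)

```text
t: 9.6
tool_pos: [0.4626, 0.3458, 0.2685]
orientation: [-0.003, -3.141, 0.0]
force: [-0.2, 0.0, -0.1]
opening: 0.0005
gripper_force: 0.0
```

drive_tool(
  moves=[0,0,0,2,0,0,0,0,0,0,0,0,0,0,0,0,0,0,0,0,0],
)

```text
t: 9.9
tool_pos: [0.4627, 0.3458, 0.267]
orientation: [0.003, 3.141, 0.0]
force: [-0.7, 0.8, 0.6]
opening: 0.0003
gripper_force: 0.8
```

drive_tool(
  moves=[0,0,0,2,0,0,0,0,0,0,0,0,0,0,0,0,0,0,0,0,0],
)

```text
t: 10.2
tool_pos: [0.4627, 0.3458, 0.2649]
orientation: [0.003, 3.141, 0.0]
force: [0.2, 1.0, 3.1]
opening: 0.0004
gripper_force: 1.3
```

drive_tool(
  moves=[0,0,0,1,0,0,0,0,0,0,0,0,0,0,0,0,0,0,0,0,0],
)

```text
t: 10.5
tool_pos: [0.4627, 0.3459, 0.2639]
orientation: [0.003, 3.141, 0.0]
force: [1.0, 1.1, 2.7]
opening: 0.0003
gripper_force: 1.5
```

drive_tool(
  moves=[0,0,0,1,0,0,0,0,0,0,0,0,0,0,0,0,0,0,0,0,0],
)

```text
t: 10.8
tool_pos: [0.4627, 0.3458, 0.2629]
orientation: [0.003, 3.141, 0.0]
force: [1.3, 1.0, 3.4]
opening: 0.0001
gripper_force: 1.8
```

drive_tool(
  moves=[0,0,0,1,0,0,0,0,0,0,0,0,0,0,0,0,0,0,0,0,0],
)

```text
t: 11.1
tool_pos: [0.4627, 0.3459, 0.2624]
orientation: [0.003, 3.141, 0.0]
force: [0.2, -0.3, 7.4]
opening: 0.0005
gripper_force: 3.7
```

Force rose to 7.4 N (above the 4 N spring) and the travel stalled, so the key is at its hard stop. Releasing.

drive_tool(
  moves=[0,0,0,0,0,0,0,0,0,0,-4,0,0,0,0,0,0,-8,0,0,0,0,0,0,-20,0,0,0,0,0,0,-40,0,0,0,0,0,0,-40,0,0,0,0,0,0,0,0,0,0,0,0,0,0,0,0,0],
)

```text
t: 11.9
tool_pos: [0.4627, 0.3458, 0.3749]
orientation: [0.003, 3.14, 0.001]
force: [0.5, -0.2, -0.6]
opening: 0.0008
gripper_force: 0.0
```

```bash
python3 - <<'E'
from plant import robot
import numpy as np
from h import *
c=robot.read_camera('scene');a=dict(np.load('scene0.npz'))
P,Q=cloud(c),cloud(a)
for x,y in((.602,-.0936),(.589,-.0276),(.577,.0368),(.566,.103),(.557,.165),(.463,.345)):
    f=lambda P:P[(np.hypot(P[...,0]-x,P[...,1]-y)<.026)&(P[...,2]>.066)&(P[...,2]<.1)]
    print((f(P).mean(0)-f(Q).mean(0)).round(4),len(f(P)),len(f(Q)))
print(robot.read_state()['tool_pos'])
E
```

```text
[ 0.0001 -0.0001 -0.0002] 217 212
[0.0002 0.     0.0001] 184 186
[ 0.0002  0.0002 -0.0001] 167 167
[ 0.0001 -0.0002 -0.0001] 148 144
[-0.     -0.      0.0001] 130 132
[0.0003 0.0002 0.0002] 100 100
[0.46232584 0.34552962 0.3731184 ]
```

Nothing has shifted and the key is up again. Handing in.

```bash
python3 -c "
from plant import robot
print(robot.close_job())"
```

```text
the job is handed in; nothing more can be done
None
```

I shaded all five detectors in order from the lamp's end (head5 to head1), pressed the store key to its stop at about 7 N and let it go; the cameras showed the detectors unmoved and the key back up, and the job is handed in, with no verdict returned.

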